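# Clear the mug hook and hang the tea mug

## Robot

A 6-joint arm with a two-finger parallel gripper is mounted at the origin on a cart in front of the work surface, level with it; the furniture and walls round the work are solid. World frame = base frame: x ahead of the robot, y to its left, z up, the work surface at z = 0. Lengths are in mm, angles in rad, forces in N, time in s.
With the tool pointing down it reaches from about 350 to 775 mm from the base axis. Payload 7.3 kg.
Tool frame: the origin (TCP) lies midway between the tips of the shut fingers; the grasp point (between the pads) lies 19 mm behind it; z points along the fingers, y is the line along which they close (so a half turn about z gives the same grasp; the last joint's range is limited). The gripper opens to 92 mm and grips with 3 to 60 N. Pads are 19 mm wide; open, the fingers measure 130 mm over their backs; the gripper's body (75 mm by 190 mm) begins 47 mm behind the grasp point.
Start: joints at [1.096, 0.342, 1.524, -0, 1.275, -0.146], TCP at [169.512, 496.901, 226.741] pointing down, gripper open.
Joint ranges: [-2.53, 2.53], [-0.77, 2.02], [0.04, 2.7], [-1, 4.14], [0.28, 2.66], [-3.11, 3.11]. Speed limits (rad/s): [2.57, 2.57, 3.14, 3.14, 3.14, 3.14].

## Interface

Orientations are given as [roll, pitch, yaw] about the fixed x, y, z axes, in that order (R = Rz(yaw) Ry(pitch) Rx(roll)).
In Python, from plant import monitor, optics, workorder gives the robot as it stands. The module is installed in compiled form; this text tells all that it offers.
- The arm moves only by the tool servo_tool, never from a script. Its arguments are lists of equal length, an entry for each row: "linear": the shift along the tool's x, y, z as a fraction of full scale, a list of three; "spin": the turn about the tool's z as a fraction of full scale. In form: {"linear": [[dx, dy, dz], ...], "spin": [spin, ...]}. A call has exactly 8 rows; each row shifts and turns the commanded pose from where the row before left it, along the tool's axes as they then stand; what a row does not reach is not made up. Full scale, the value 1, is 200 mm for a shift and 90 degrees for a turn. A row lasts 1/8 s, in which the tool goes at most 62.5 mm and 10.7 degrees, less where a joint would pass 70% of its speed; a pose out of reach is approached as far as the arm can. A call with a number of a shift or a turn outside -1 to 1 is refused whole. A call with a gripper value outside its range is refused whole. "hand" is the opening, from -1 (shut) to 1 (fully open), set as the call begins (left out, the last holds). The fingers move at their own pace and stop on an object; the grip force is fixed at half the most. Time passes only in rows, so rows that do not move let the fingers close, or fill a call up. It gives the time, the measured TCP pose, the force, the opening and the grip force at its end, in the units of the state.
- monitor.get_obs(): the state, without advancing time (a new reading comes with each control period).
- optics.capture(name): name is "scene" or "top" or "wrist"; returns a dict with "frame" (400x640x3 uint8, blue, green, red), "K" (3x3 intrinsics, pixels), "world_to_cam" (4x4, takes a point from world to camera coordinates). Camera axes: x right, y down, z forward; pixel columns grow to the right and rows downward; lengths in mm; the calibration is good to about 2 mm. The wrist camera is an equidistant fisheye: a pixel r from the principal point sees the ray r / f radians off the axis. A picture is of the moment at which its call begins. There is no depth.
- workorder.close_job(): hands the job in; it is judged then, once.
The state is a dict: "time": time; "joint_positions": joint angles; "dq": joint speeds; "tau": joint torques, N m; "tool_pos": TCP position; "tcp_rot": TCP orientation; "contact_force": force on the tool from outside, world axes, zero at the start; "moment": the same for the moment, N m; "grip_width": finger opening in mm; "finger_force": force on a finger pad.
Only numpy, scipy, OpenCV 4.12 (cv2) and the standard library are available. Lean on these libraries where they do the work, as an engineer would, in place of code of your own. Each camera call takes 0.05 s, during which the arm holds its last target. There are 200 camera calls.

## Task

The pepper jar left on the drip tray is in the way of the mug hook: take it off and set it down, upright and without dropping it, in the near white basket. Then hang the tea mug by its handle on the hook of the stand and let go. Leave the price card, the calculator and the two pieces of taro on the table where they are.

Things in the scene. Friction and masses are not known exactly. Their poses are not given: they have to be found in the camera images.
- mug_stand: Fixed steel mug stand. Origin on the table under the rear post; z up. Drip tray on legs: from 215 mm in front (its -x) to 20 mm behind the post, 120 mm wide in y, floor 130 mm above the table, lip 5 mm more. Post 12 mm thick, top at 260 mm. Its one hook, a level round rod 7 mm thick, runs from the post to its -x, axis at 256 mm, 100 mm long, then turned up.
- hook_mid (a point): Middle of the usable straight part of the hook, on the rod's axis, 56 mm in front of the post's axis; axes as the stand's. A mug hung here clears the post and the upturned end.
- hook_tip (a point): Centre of the 9 mm black ball that ends the upturned hook: 111 mm in front of the post's axis, 14 mm higher than the straight part's axis (ball top 18.5 mm above that axis).
- pepper_jar: Round pepper jar with a dark cap, 44 mm in diameter, 96 mm tall, 0.11 kg; origin at its underside's centre, z along its axis. Starts upright on the front of the drip tray, centre about 57 mm in front of the hook's tip. The hook is behind it and higher: grip with a finger to the tray's left and right (closing along the stand's y).
- tea_mug: Empty white stoneware mug, 0.25 kg, upright on the table right of the basket. Origin at the centre of the round body's underside, z up. Body 74 mm across, 92 mm tall, wall 8 mm thick, inside 58 mm across, floor 8 mm thick. Handle: a 9 mm round loop on its -y side in the plane x = 0, out to y -73 mm, from z 19 to z 81 mm.
- handle_hole (a point): Middle of the handle's hole, at x 0, y -50, z 50 mm of the mug; hole 26 mm in y (-63 to -37), 43 mm in z (28 to 71), open along the mug's x. Push the mug, upright, onto the hook from its tip, lower it about 18 mm until the handle's top rests on the rod, let go: it swings down about the rod for some seconds (no harm) and ends tilted some 65 degrees, clear of the tray.
- rim_grip (a point): Good place to pinch the mug from above: middle of its wall on the far side from the handle, at x 0, y +33, z 78 mm of the mug (14 mm below the rim). The wall is 8 mm thick; pinch along the mug's y, one finger inside and one outside.
- basket_floor (a point): Centre of the inner floor of the near white basket (fixed open plastic crate); axes as the world's. Floor flat, 7 mm above the table, 300 mm along x, 440 mm along y; walls lean outward; rim 185 mm above the table, 370 by 520 mm outside. A tape roll and a flat noodle pack lie on its right (-y) part, more than 30 mm right of the centre; the rest is empty.
- price_card: Price card in a dark block, 32x100x81 mm, on the table right of and behind the basket; leave it. Origin at the underside's centre.
- calculator: Desk calculator 110x68x17 mm, lying on the table behind the basket's middle; leave it. Origin at the underside's centre.
- taro_a: Cut piece of taro 70x71x64 mm behind the basket, on the left, near the stand; leave it. Origin at the underside's centre.
- taro_b: Cut piece of taro 58x43x66 mm close behind the basket, right of the calculator; leave it. Origin at the underside's centre.
Things that resemble listed ones, but are neither listed nor needed, are in the scene too. What is shaped like the pepper_jar but blue or purple is not meant.

How it is judged:
By the outcome, as a careful person would: the job done as asked, in the order asked, and still so for the second after the job is handed in, with the robot touching nothing.
It also fails if it takes over 72 s, if anything falls off the work surface, if the arm or the gripper's body presses on something with over 40 N, if the wrist force passes 120 N, or if a joint passes its speed limit or range.

## Working session

There is one attempt and no reset: what is moved stays moved. The work goes in short steps, Python scripts to look and compute and a tool call to move; the robot and the scene stay as the last step left them, time stands still between calls to the robot, and variables do not carry over. Pictures are saved under pics/ and viewed, at most 11 in all, crops included, and the job is handed in when it is done.

Besides the shell and the picture viewer there is one more tool, called after "Emit:" in YAML: its name, and indented under it one key for each argument. servo_tool: Moves the arm, as the interface text tells. Shift numbers are shares of 200 mm and turn numbers shares of 90 degrees, none past 1 either way. Its arguments: {"type":"object","properties":{"linear":{"type":"array","items":{"type":"array","items":{"type":"number","minimum":-1,"maximum":1}}},"spin":{"type":"array","items":{"type":"number","minimum":-1,"maximum":1}},"hand":{"type":"number"}},"required":["linear","spin"]}

```bash
mkdir -p pics; cat > h.py <<'E'
import numpy as np, cv2, json
from plant import monitor, optics, workorder
def cap(n,f=None):
    d=optics.capture(n)
    if f: cv2.imwrite(f'pics/{f}.png',d['frame'])
    return d
def ray(d,u,v):
    K=np.array(d['K']);T=np.array(d['world_to_cam']);R=T[:3,:3]
    r=R.T@np.linalg.inv(K)@[u,v,1]; return -R.T@T[:3,3], r/np.linalg.norm(r)
def onz(d,u,v,z):
    c,r=ray(d,u,v); return c+r*(z-c[2])/r[2]
def tri(d1,p1,d2,p2):
    c1,r1=ray(d1,*p1);c2,r2=ray(d2,*p2)
    s=np.linalg.lstsq(np.c_[r1,-r2],c2-c1,rcond=None)[0]
    a,b=c1+s[0]*r1,c2+s[1]*r2
    return (a+b)/2,np.linalg.norm(a-b)
def proj(d,p):
    T=np.array(d['world_to_cam']);q=np.array(d['K'])@(T[:3,:3]@np.array(p)+T[:3,3]);return q[:2]/q[2]
E
python3 - <<'E'
from h import *
import pickle
o=monitor.get_obs();print({k:np.round(v,3) for k,v in o.items()})
D={n:cap(n,n) for n in('scene','top')}
pickle.dump(D,open('D.pkl','wb'))
for n in D: 
    T=np.array(D[n]['world_to_cam']);print(n,np.round(-T[:3,:3].T@T[:3,3]),np.round(T[:3,:3],2).tolist(),D[n]['K'][0][0])
E
```

```text
{'time': np.float64(0.0), 'joint_positions': array([ 1.096,  0.343,  1.525,  0.   ,  1.275, -0.146]), 'dq': array([ 0.001,  0.001, -0.   ,  0.003,  0.   ,  0.   ]), 'tau': array([ 1.0000e-03, -4.3125e+01, -2.4422e+01,  7.2000e-02,  5.6000e-02,
       -0.0000e+00]), 'tool_pos': array([169.321, 496.518, 226.052]), 'tcp_rot': array([-3.14 , -0.   ,  2.813]), 'contact_force': array([-0.72 , -0.048,  0.465]), 'moment': array([ 0.005, -0.004,  0.048]), 'finger_force': np.float64(0.0), 'grip_width': np.float64(91.84)}
scene [1092.  951. 1067.] [[-0.85, 0.53, -0.02], [0.36, 0.55, -0.75], [-0.39, -0.64, -0.66]] 403.6635820406098
top [ 338.   68. 1549.] [[-0.01, -1.0, 0.0], [-0.99, 0.01, -0.16], [0.16, -0.0, -0.99]] 452.13207363135894
```

View pics/scene.png

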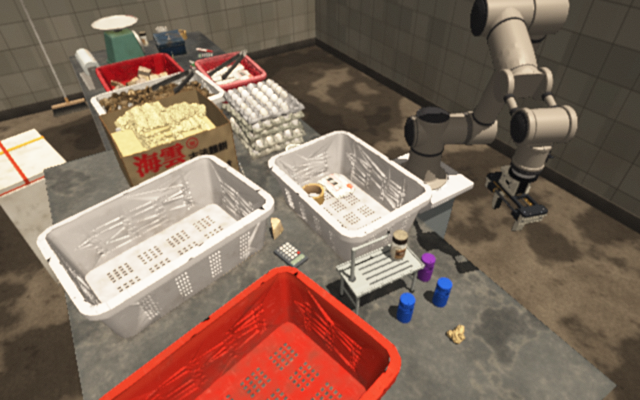

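View pics/top.png

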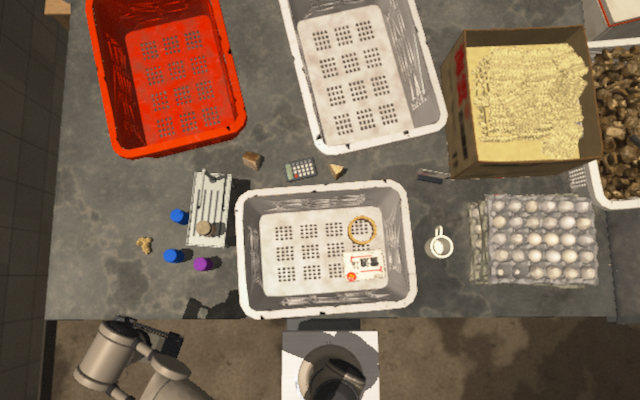

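The scene view shows the stand at about (380,270) with the dark-capped jar at (399,243). The top view shows the stand at (210,210), the jar at (204,228), the mug at (440,245) with its handle towards +x, and the near basket at (325,250). Jar candidates in the top view are dark cap (204,228), blue (179,216), blue (173,256) and purple (203,264). Only the first stands on the tray and isn't blue or purple. I'll confirm that in a crop.

```bash
python3 - <<'E'
from h import *
t=cv2.imread('pics/top.png');s=cv2.imread('pics/scene.png')
z=lambda im,x,y,w,h,k:cv2.resize(im[y:y+h,x:x+w],None,fx=k,fy=k,interpolation=cv2.INTER_CUBIC)
a=z(t,170,160,80,100,4); b=z(s,325,220,110,100,4); c=z(t,415,220,40,50,4)
H=400;out=np.zeros((H+200,800,3),np.uint8)
out[:400,:320]=a;out[:400,320:760]=b;out[400:600,:160]=c
cv2.imwrite('pics/crop.png',out)
E
```

```text
(no output)
```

View pics/crop.png

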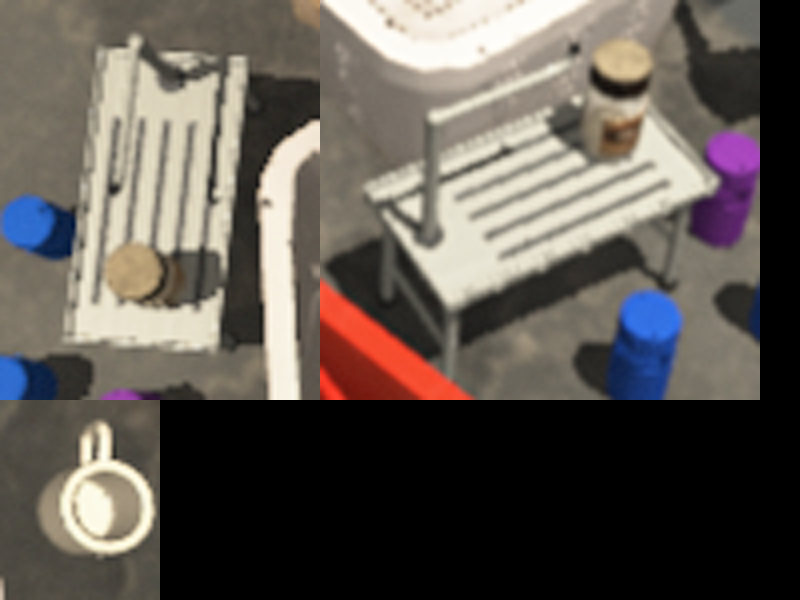

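```bash
python3 - <<'E'
from h import *
import pickle
D=pickle.load(open('D.pkl','rb'));t,s=D['top'],D['scene']
T=lambda x,y:(170+(x+.5)/4-.5,160+(y+.5)/4-.5)
S=lambda x,y:(325+(x-320+.5)/4-.5,220+(y+.5)/4-.5)
M=lambda x,y:(415+(x+.5)/4-.5,220+(y-400+.5)/4-.5)
for n,a,b in(('jartop',(136,270),(620,60)),('ball',(114,188),(575,48)),('posttop',(135,40),(432,115))):
    p,e=tri(t,T(*a),s,S(*b));print(n,np.round(p,1),round(e,1))
for n,a,z in(('c1',(98,48),135),('c2',(247,57),135),('c3',(68,340),135),('c4',(217,350),135),('jar',(136,270),226),('ball',(114,188),270),('post',(135,40),260)):
    print(n,np.round(onz(t,*T(*a),z),1))
print('rim',np.round(onz(t,*M(107,506),92),1),'handle tip',np.round(onz(t,*M(97,424),70),1))
# mug rim fit
f=t['frame'][220:270,415:455].astype(int)
for n,z in (('basketc',0),):
  for u,v in((247,195),(398,190),(408,305),(247,313)):print(np.round(onz(t,u,v,185),0))
E
```

```text
jartop [473.7 377.1 221.3] 0.5
ball [527.4 383.8 269.1] 0.4
posttop [639.1 374.1 258.3] 1.7
c1 [660.8 433.3 135. ]
c2 [652.8 313.9 135. ]
c3 [427.9 448.7 135. ]
c4 [419.5 332.3 135. ]
jar [473.1 376.2 226. ]
ball [527.5 383.5 270. ]
post [638.  374.2 260. ]
rim [ 421.2 -358.2   92. ] handle tip [ 489.6 -359.9   70. ]
[575. 256. 185.]
[ 588. -207.  185.]
[ 244. -224.  185.]
[223. 250. 185.]
```

The crop confirms the tan-and-dark-capped jar on the tray as the pepper jar, with the ball at top (198.5,207) and the post top at (203.7,170). The heights check out: ball 269, post 258, ball-to-post distance about 112. Next I'll write a row planner and a fisheye ray helper.

```bash
cat >> h.py <<'E'
def rayw(d,u,v):
    K=np.array(d['K']);T=np.array(d['world_to_cam']);R=T[:3,:3]
    a=np.array([(u-K[0,2])/K[0,0],(v-K[1,2])/K[1,1]]);th=np.hypot(*a)
    r=R.T@np.r_[a/max(th,1e-9)*np.sin(th),np.cos(th)]; return -R.T@T[:3,3], r
def onzw(d,u,v,z):
    c,r=rayw(d,u,v); return c+r*(z-c[2])/r[2]
def projw(d,p):
    K=np.array(d['K']);T=np.array(d['world_to_cam']);q=T[:3,:3]@np.array(p)+T[:3,3]
    th=np.arctan2(np.hypot(q[0],q[1]),q[2]);n=np.hypot(q[0],q[1])
    return K[0,2]+K[0,0]*th*q[0]/n, K[1,2]+K[1,1]*th*q[1]/n
def plan(wps,start=None):
    """wps: list of (x,y,z,yaw_deg,rows); prints rows from the measured or given pose"""
    if start is None:
        o=monitor.get_obs();p=np.array(o['tool_pos']);w=np.degrees(o['tcp_rot'][2])
    else: p=np.array(start[:3],float);w=start[3]
    L,S=[],[]
    for x,y,z,yw,n in wps:
        for k in range(n,0,-1):
            d=(np.array([x,y,z])-p)/k;dw=((yw-w+180)%360-180)/k
            c,s=np.cos(np.radians(w)),np.sin(np.radians(w))
            l=np.round(np.array([c*d[0]+s*d[1],s*d[0]-c*d[1],-d[2]])/200,3);g=round(-dw/90,3)
            L.append(l.tolist());S.append(g);l=l*200
            if np.linalg.norm(l)>62 or abs(g)>.118: print('TOO FAST',len(L),np.linalg.norm(l),g*90)
            p=p+[c*l[0]+s*l[1],s*l[0]-c*l[1],-l[2]];w-=g*90
    while len(L)%8: L.append([0,0,0]);S.append(0)
    for i in range(0,len(L),8): print(json.dumps({"linear":L[i:i+8],"spin":S[i:i+8]}))
    print('end',np.round(p,1),round(w,1))
E
python3 - <<'E'
from h import *
plan([(169.5,496.9,330,175.7,2),(440,378,330,175.7,6)],(169.5,496.9,226.7,161.2))
E
```

```text
{"linear": [[0.0, 0.0, -0.258], [0.0, 0.0, -0.258], [-0.232, -0.082, -0.0], [-0.232, -0.082, -0.0], [-0.232, -0.082, -0.0], [-0.232, -0.082, -0.0], [-0.233, -0.082, -0.0], [-0.232, -0.081, -0.0]], "spin": [-0.081, -0.08, -0.0, -0.0, -0.0, -0.0, -0.0, -0.0]}
end [439.9 378.  329.9] 175.7
```

Emit:
servo_tool:
  linear:
    - [0,0,-0.258]
    - [0,0,-0.258]
    - [-0.232,-0.082,0]
    - [-0.232,-0.082,0]
    - [-0.232,-0.082,0]
    - [-0.232,-0.082,0]
    - [-0.233,-0.082,0]
    - [-0.232,-0.081,0]
  spin: [-0.081,-0.08,0,0,0,0,0,0]
  hand: 1

```text
time: 1.1
tool_pos: [441.1, 376.9, 329.5]
tcp_rot: [-3.141, -0.001, 3.066]
contact_force: [0.5, 0.1, 0.9]
grip_width: 92.2
finger_force: 0.0
```

```bash
python3 - <<'E'
from h import *
import pickle
d=cap('wrist','w1');pickle.dump(d,open('w1.pkl','wb'))
o=monitor.get_obs();print(o['time'],o['tool_pos'],o['tcp_rot'])
T=np.array(d['world_to_cam']);print(np.round(-T[:3,:3].T@T[:3,3]),np.round(T[2,:3],2),d['K'][0][0])
for p in((473,376.5,226),(527.5,383.7,270),(639,374,260)):print(np.round(projw(d,p)))
E
```

```text
1.15 [446.15557535 373.97908238 328.57059846] [-3.13898208e+00  1.87168286e-03  3.06146195e+00]
[365. 382. 489.] [ 0.28 -0.02 -0.96] 309.70691628693146
[322. 231.]
[335. 307.]
[331. 381.]
```

View pics/w1.png

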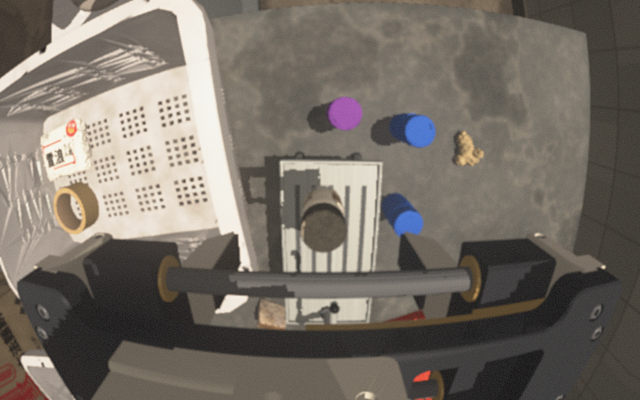

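The wrist view shows the cap at (322,231) and the ball at (335,308). My predicted projections were (322,231) and (335,307), so the measurements hold. Now I'll descend on the jar.

```bash
python3 - <<'E'
from h import *
plan([(471.5,376.5,330,175.7,2),(471.5,376.5,176,175.7,5)],(440,378,330,175.7))
E
```

```text
{"linear": [[-0.079, 0.002, -0.0], [-0.079, 0.002, -0.0], [0.0, 0.0, 0.154], [0.0, 0.0, 0.154], [0.0, 0.0, 0.154], [0.0, 0.0, 0.154], [0.0, 0.0, 0.154], [0, 0, 0]], "spin": [-0.0, -0.0, -0.0, -0.0, -0.0, -0.0, -0.0, 0]}
end [471.6 376.4 176. ] 175.7
```

Emit:
servo_tool:
  linear:
    - [-0.079,0.002,0]
    - [-0.079,0.002,0]
    - [0,0,0.1]
    - [0,0,0.1]
    - [0,0,0.1]
    - [0,0,0.1]
    - [0,0,0]
    - [0,0,0]
  spin: [0,0,0,0,0,0,0,0]

```text
time: 2.15
tool_pos: [471.5, 376.9, 250.8]
tcp_rot: [3.141, 0.001, 3.066]
contact_force: [0.7, 0.5, 0.4]
grip_width: 91.8
finger_force: 0.0
```

Emit:
servo_tool:
  linear:
    - [0,0,0.06]
    - [0,0,0.09]
    - [0,0,0.09]
    - [0,0,0.08]
    - [0,0,0.05]
    - [0,0,0]
    - [0,0,0]
    - [0,0,0]
  spin: [0,0,0,0,0,0,0,0]

```text
time: 3.15
tool_pos: [471.8, 376.5, 176.7]
tcp_rot: [3.141, 0.001, 3.066]
contact_force: [-0.6, -1.0, 0.8]
grip_width: 91.9
finger_force: 0.0
```

Emit:
servo_tool:
  linear:
    - [0,0,0]
    - [0,0,0]
    - [0,0,0]
    - [0,0,0]
    - [0,0,0]
    - [0,0,0]
    - [0,0,0]
    - [0,0,0]
  spin: [0,0,0,0,0,0,0,0]
  hand: -1

```text
time: 4.15
tool_pos: [471.5, 376.3, 176.0]
tcp_rot: [3.141, 0.0, 3.066]
contact_force: [1.0, 0.5, -0.5]
grip_width: 42.2
finger_force: 29.9
```

```bash
python3 - <<'E'
from h import *
plan([(471.5,376.5,186,175.7,1),(471.5,376.5,320,175.7,4),(405,90,320,175.7,7),(405,90,200,175.7,4)],(471.5,376.5,176,175.7))
E
```

```text
{"linear": [[0.0, 0.0, -0.05], [0.0, 0.0, -0.168], [0.0, 0.0, -0.167], [0.0, 0.0, -0.168], [0.0, 0.0, -0.167], [0.032, -0.208, -0.0], [0.032, -0.208, -0.0], [0.032, -0.207, -0.0]], "spin": [-0.0, -0.0, -0.0, -0.0, -0.0, -0.0, -0.0, -0.0]}
{"linear": [[0.032, -0.208, -0.0], [0.032, -0.207, -0.0], [0.032, -0.208, -0.0], [0.032, -0.207, -0.0], [0.0, -0.0, 0.15], [0.0, -0.0, 0.15], [0.0, -0.0, 0.15], [0.0, -0.0, 0.15]], "spin": [-0.0, -0.0, -0.0, -0.0, -0.0, -0.0, -0.0, -0.0]}
end [405.   90.1 200. ] 175.7
```

Emit:
servo_tool:
  linear:
    - [0.0,0.0,-0.05]
    - [0.0,0.0,-0.168]
    - [0.0,0.0,-0.167]
    - [0.0,0.0,-0.168]
    - [0.0,0.0,-0.167]
    - [0.032,-0.1,0]
    - [0.032,-0.208,0]
    - [0.032,-0.208,0]
  spin: [0,0,0,0,0,0,0,0]

```text
time: 5.15
tool_pos: [443.9, 273.7, 320.4]
tcp_rot: [-3.141, 0.0, 3.066]
contact_force: [0.9, 0.0, -1.6]
grip_width: 42.3
finger_force: 29.9
```

Emit:
servo_tool:
  linear:
    - [0.032,-0.208,0]
    - [0.032,-0.208,0]
    - [0.032,-0.207,0]
    - [0.032,-0.207,0]
    - [0,-0.107,0]
    - [0,0,0.1]
    - [0,0,0.2]
    - [0,0,0.2]
  spin: [0,0,0,0,0,0,0,0]

```text
time: 6.15
tool_pos: [404.9, 89.7, 219.7]
tcp_rot: [3.141, 0.002, 3.065]
contact_force: [0.2, -1.0, -0.7]
grip_width: 42.3
finger_force: 29.9
```

Emit:
servo_tool:
  linear:
    - [0,0,0.13]
    - [0,0,0.17]
    - [0,0,0.17]
    - [0,0,0.15]
    - [0,0,0.1]
    - [0,0,0.06]
    - [0,0,0.025]
    - [0,0,0]
  spin: [0,0,0,0,0,0,0,0]

```text
time: 7.15
tool_pos: [405.0, 89.9, 59.2]
tcp_rot: [3.141, 0.001, 3.066]
contact_force: [0.7, 0.2, -1.4]
grip_width: 42.4
finger_force: 29.9
```

Emit:
servo_tool:
  linear:
    - [0,0,0.005]
    - [0,0,0.005]
    - [0,0,0.004]
    - [0,0,0]
    - [0,0,0]
    - [0,0,0]
    - [0,0,0]
    - [0,0,0]
  spin: [0,0,0,0,0,0,0,0]

```text
time: 8.15
tool_pos: [404.7, 89.9, 56.1]
tcp_rot: [3.142, 0.0, 3.066]
contact_force: [-0.2, -0.1, -0.1]
grip_width: 42.1
finger_force: 29.9
```

Emit:
servo_tool:
  linear:
    - [0,0,0.005]
    - [0,0,0.005]
    - [0,0,0.005]
    - [0,0,0.003]
    - [0,0,0]
    - [0,0,0]
    - [0,0,0]
    - [0,0,0]
  spin: [0,0,0,0,0,0,0,0]

```text
time: 9.15
tool_pos: [404.8, 89.9, 52.7]
tcp_rot: [3.141, 0.0, 3.066]
contact_force: [-1.9, 0.6, 6.2]
grip_width: 42.5
finger_force: 29.9
```

Contact reads 6 N, so the jar is on the floor. Release.

Emit:
servo_tool:
  linear:
    - [0,0,0]
    - [0,0,0]
    - [0,0,0]
    - [0,0,0]
    - [0,0,0]
    - [0,0,0]
    - [0,0,-0.1]
    - [0,0,-0.1]
  spin: [0,0,0,0,0,0,0,0]
  hand: 1

```text
time: 10.15
tool_pos: [404.5, 89.9, 92.9]
tcp_rot: [3.142, -0.001, 3.066]
contact_force: [-0.1, 0.1, -0.6]
grip_width: 91.8
finger_force: 0.0
```

```bash
python3 - <<'E'
from h import *
plan([(405,90,330,175.7,5),(300,-340,330,90,11)],(404.8,89.9,92,175.7))
E
```

```text
{"linear": [[-0.0, 0.0, -0.238], [-0.0, 0.0, -0.238], [-0.0, 0.0, -0.238], [-0.0, 0.0, -0.238], [-0.001, 0.001, -0.238], [0.033, -0.199, -0.0], [0.006, -0.201, -0.0], [-0.022, -0.2, -0.0]], "spin": [-0.0, -0.0, -0.0, -0.0, -0.0, 0.087, 0.087, 0.086]}
{"linear": [[-0.049, -0.195, -0.0], [-0.075, -0.187, -0.0], [-0.099, -0.175, -0.0], [-0.122, -0.16, -0.0], [-0.143, -0.142, -0.0], [-0.16, -0.121, -0.0], [-0.176, -0.099, -0.0], [-0.187, -0.073, -0.0]], "spin": [0.087, 0.086, 0.087, 0.086, 0.087, 0.086, 0.087, 0.086]}
end [ 300.1 -340.   330. ] 90.0
```

```bash
python3 - <<'E'
from h import *
plan([(405,90,330,175.7,5),(400,-430,330,90,11)],(404.8,89.9,92,175.7))
E
```

```text
{"linear": [[-0.0, 0.0, -0.238], [-0.0, 0.0, -0.238], [-0.0, 0.0, -0.238], [-0.0, 0.0, -0.238], [-0.001, 0.001, -0.238], [-0.015, -0.236, -0.0], [-0.047, -0.232, -0.0], [-0.079, -0.223, -0.0]], "spin": [-0.0, -0.0, -0.0, -0.0, -0.0, 0.087, 0.087, 0.086]}
{"linear": [[-0.108, -0.21, -0.0], [-0.136, -0.194, -0.0], [-0.16, -0.174, -0.0], [-0.183, -0.15, -0.0], [-0.201, -0.124, -0.0], [-0.216, -0.096, -0.0], [-0.227, -0.066, -0.0], [-0.233, -0.034, -0.0]], "spin": [0.087, 0.086, 0.087, 0.086, 0.087, 0.086, 0.087, 0.086]}
end [ 399.9 -429.9  330. ] 90.0
```

Emit:
servo_tool:
  linear:
    - [0,0,-0.2]
    - [0,0,-0.238]
    - [0,0,-0.238]
    - [0,0,-0.238]
    - [0,0,-0.238]
    - [-0.015,-0.236,0]
    - [-0.047,-0.232,0]
    - [-0.079,-0.223,0]
  spin: [0,0,0,0,0,0.087,0.087,0.086]

```text
time: 11.15
tool_pos: [402.8, -53.3, 323.0]
tcp_rot: [3.141, 0.0, 2.653]
contact_force: [0.0, 0.3, -0.3]
grip_width: 91.9
finger_force: 0.0
```

Emit:
servo_tool:
  linear:
    - [-0.108,-0.21,0]
    - [-0.136,-0.194,0]
    - [-0.16,-0.174,0]
    - [-0.183,-0.15,0]
    - [-0.201,-0.124,0]
    - [-0.216,-0.096,0]
    - [-0.227,-0.066,0]
    - [-0.233,-0.034,0]
  spin: [0.087,0.086,0.087,0.086,0.087,0.086,0.087,0.086]

```text
time: 12.15
tool_pos: [398.9, -431.6, 322.7]
tcp_rot: [-3.142, -0.0, 1.566]
contact_force: [1.6, -0.9, 0.2]
grip_width: 91.9
finger_force: 0.0
```

Emit:
servo_tool:
  linear:
    - [0,0,0]
    - [0,0,0]
    - [0,0,0]
    - [0,0,0]
    - [0,0,0]
    - [0,0,0]
    - [0,0,0]
    - [0,0,0]
  spin: [0,0,0,0,0,0,0,0]
  hand: -0.25

```text
time: 13.15
tool_pos: [399.1, -430.2, 322.8]
tcp_rot: [-3.142, -0.0, 1.57]
contact_force: [0.1, -0.5, 0.2]
grip_width: 34.4
finger_force: 0.0
```

```bash
python3 - <<'E'
from h import *
import pickle
d=cap('wrist','w2');pickle.dump(d,open('w2.pkl','wb'))
o=monitor.get_obs();print(o['time'],o['tool_pos'],o['tcp_rot'],o['grip_width'])
t=cap('top');z=cv2.resize(t['frame'][160:340,140:460],None,fx=2,fy=2,interpolation=cv2.INTER_CUBIC)
out=np.zeros((400,640+0,3),np.uint8)
m=d['frame'];u,v=map(int,projw(d,(440,-358,92)));print(u,v)
c=cv2.resize(m[max(0,v-50):v+50,u-70:u+70],None,fx=4,fy=4,interpolation=cv2.INTER_CUBIC)
print('origin',u-70,max(0,v-50))
o2=np.zeros((600,800,3),np.uint8);h=min(400,c.shape[0]);o2[:h,:560]=c[:h]
b=t['frame'][180:320,230:420];b=cv2.resize(b[:,:],(270,200));o2[400:600,:270]=b
b=cv2.resize(m,(320,200));o2[400:600,300:620]=b
cv2.imwrite('pics/w2c.png',o2)
E
```

```text
13.2 [ 399.15659289 -430.16827961  322.82093136] [-3.14158124e+00 -1.32749765e-04  1.57024712e+00] 34.19292324680013
351 112
origin 281 62
```

View pics/w2c.png

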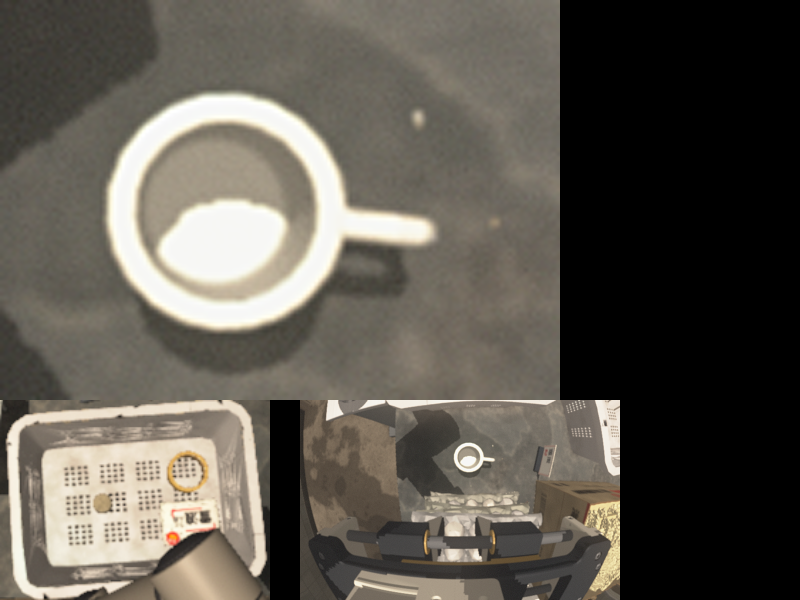

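```bash
python3 - <<'E'
from h import *
import pickle
d=pickle.load(open('w2.pkl','rb'))
q=lambda x,y:(281+(x+.5)/4-.5,62+(y+.5)/4-.5)
g=cv2.cvtColor(d['frame'],cv2.COLOR_BGR2GRAY)
m=(g>150).astype(np.uint8);n,l,st,ce=cv2.connectedComponentsWithStats(m)
u,v=q(122,210);k=l[int(v),int(u)];mm=(l==k).astype(np.uint8);print(st[k])
c=max(cv2.findContours(mm,cv2.RETR_EXTERNAL,cv2.CHAIN_APPROX_NONE)[0],key=len)[:,0]
P=np.array([onzw(d,a,b,92)[:2] for a,b in c])
# rim circle by algebraic fit excluding handle side
C=np.array([420.,-358]);
for _ in range(4):
    r=np.hypot(*(P-C).T); s=(r<45)&~((P[:,0]-C[0]>25)&(abs(P[:,1]-C[1])<15)); Q=P[s]
    x=np.linalg.lstsq(np.c_[2*Q,np.ones(len(Q))],(Q**2).sum(1),rcond=None)[0];C=x[:2]
print('rim',C,'R',np.sqrt(x[2]+C@C))
for xy,z in(((360,222),80),((395,226),79),((430,231),60)):
    p=onzw(d,*q(*xy),z)[:2]-C;print(np.round(p,1),np.degrees(np.arctan2(p[1],p[0])))
E
```

```text
[ 307   85   83   60 2582]
rim [ 421.96724201 -360.18341438] R 37.199825942677556
[44.2 -2.9] -3.8014352159994336
[56.  -3.9] -4.003659945387458
[72.1 -5.7] -4.525851318400221
```

The jar stands upright in the basket, at inset pixel (102,503). The mug rim fits R=37.2 at (422,-360.2), with the handle direction at -4.1° and its tip 72 mm out, all consistent with the given sizes. Before descending I need to check the clearance to the egg stack.

```bash
python3 - <<'E'
from h import *
a=cv2.imread('pics/w2.png')[150:250,220:440];b=cv2.imread('pics/top.png')[180:300,430:560]
o=np.zeros((600,800,3),np.uint8);o[:300,:660]=cv2.resize(a,(660,300),interpolation=2);o[300:600,:325]=cv2.resize(b,(325,300),interpolation=2)
c=cv2.imread('pics/scene.png')[70:170,210:320];o[300:600,340:670]=cv2.resize(c,(330,300),interpolation=2)
cv2.imwrite('pics/egg.png',o)
E
```

```text
(no output)
```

View pics/egg.png

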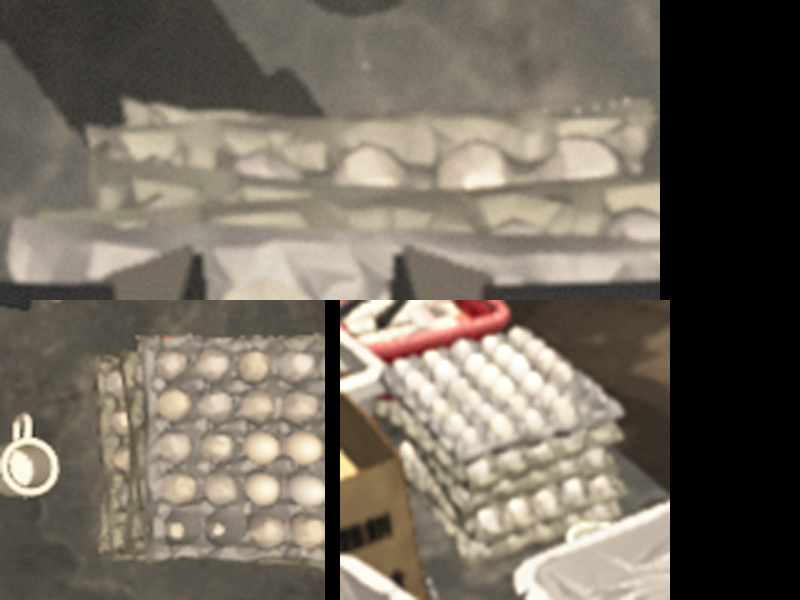

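```bash
python3 - <<'E'
from h import *
import pickle
D=pickle.load(open('D.pkl','rb'));t=D['top'];w=pickle.load(open('w2.pkl','rb'))
for u,(a,b) in((470,(330,188)),(488,(330,228))):
    for z in(0,50,100,150,200):print(u,z,np.round(onz(t,u,245,z)[:2]),np.round(onzw(w,a,b,z)[:2]))
plan([(389.1,-357.8,323,85.9,3),(389.1,-357.8,130,85.9,5)],(399.1,-430.1,322.8,90))
E
```

```text
470 0 [ 430. -483.] [ 417. -479.]
470 50 [ 427. -465.] [ 415. -466.]
470 100 [ 424. -448.] [ 413. -453.]
470 150 [ 421. -430.] [ 411. -440.]
470 200 [ 418. -412.] [ 410. -427.]
488 0 [ 429. -545.] [ 418. -548.]
488 50 [ 426. -525.] [ 416. -528.]
488 100 [ 423. -505.] [ 414. -508.]
488 150 [ 420. -485.] [ 412. -488.]
488 200 [ 418. -466.] [ 410. -468.]
{"linear": [[0.121, -0.017, -0.0], [0.12, -0.019, -0.0], [0.119, -0.022, -0.001], [0.0, -0.0, 0.193], [0.0, -0.0, 0.193], [0.0, -0.0, 0.193], [0.0, -0.0, 0.193], [0.0, -0.0, 0.193]], "spin": [0.015, 0.015, 0.016, -0.0, -0.0, -0.0, -0.0, -0.0]}
end [ 389.2 -357.8  130. ] 85.9
```

The egg stack's edges (tops at about v=188 and 228) lie at y below -430 for any height up to 150, and the gripper body only reaches y=-395, so it's clear. Descending.

Emit:
servo_tool:
  linear:
    - [0.121,-0.017,0]
    - [0.12,-0.019,0]
    - [0.119,-0.022,0]
    - [0,0,0.193]
    - [0,0,0.193]
    - [0,0,0.193]
    - [0,0,0.193]
    - [0,0,0.193]
  spin: [0.015,0.015,0.016,0,0,0,0,0]

```text
time: 14.25
tool_pos: [389.4, -358.0, 128.9]
tcp_rot: [3.141, 0.0, 1.498]
contact_force: [0.4, -0.3, 0.1]
grip_width: 34.3
finger_force: 0.0
```

Emit:
servo_tool:
  linear:
    - [0,0,0]
    - [0,0,0]
    - [0,0,0]
    - [0,0,0.05]
    - [0,0,0.05]
    - [0,0,0]
    - [0,0,0]
    - [0,0,0]
  spin: [0,0,0,0,0,0,0,0]

```text
time: 15.25
tool_pos: [389.5, -358.0, 110.1]
tcp_rot: [3.141, 0.0, 1.498]
contact_force: [0.7, -0.5, 0.5]
grip_width: 34.4
finger_force: 0.0
```

Emit:
servo_tool:
  linear:
    - [0,0,0.04]
    - [0,0,0.06]
    - [0,0,0.06]
    - [0,0,0.06]
    - [0,0,0.035]
    - [0,0,0]
    - [0,0,0]
    - [0,0,0]
  spin: [0,0,0,0,0,0,0,0]

```text
time: 16.25
tool_pos: [389.5, -358.1, 59.3]
tcp_rot: [3.141, 0.001, 1.498]
contact_force: [-0.4, -0.2, 0.6]
grip_width: 34.2
finger_force: 0.0
```

Emit:
servo_tool:
  linear:
    - [0,0,0]
    - [0,0,0]
    - [0,0,0]
    - [0,0,0]
    - [0,0,0]
    - [0,0,0]
    - [0,0,0]
    - [0,0,0]
  spin: [0,0,0,0,0,0,0,0]
  hand: -1

```text
time: 17.25
tool_pos: [389.4, -357.9, 59.0]
tcp_rot: [3.141, 0.0, 1.498]
contact_force: [1.0, 0.8, 3.2]
grip_width: 8.7
finger_force: 28.5
```

```bash
python3 - <<'E'
from h import *
plan([(389.4,-358,75,85.9,2),(389.4,-358,320,85.9,6),(430,-280,320,95,3),(460,220,320,166,14),(450,306,320,175.5,4),(450,306,300,175.5,3)])
E
```

```text
{"linear": [[-0.0, -0.0, -0.04], [-0.0, -0.0, -0.04], [-0.0, -0.0, -0.204], [-0.0, -0.0, -0.204], [-0.0, -0.0, -0.204], [-0.0, -0.0, -0.204], [-0.0, -0.0, -0.204], [-0.0, -0.0, -0.205]], "spin": [-0.0, -0.001, 0.0, 0.0, 0.0, 0.0, 0.0, 0.0]}
{"linear": [[0.134, 0.058, 0.0], [0.131, 0.065, 0.0], [0.128, 0.073, 0.0], [0.177, 0.026, 0.0], [0.174, 0.042, 0.0], [0.17, 0.057, 0.0], [0.164, 0.071, 0.0], [0.157, 0.086, 0.0]], "spin": [-0.034, -0.033, -0.034, -0.056, -0.056, -0.056, -0.056, -0.056]}
{"linear": [[0.149, 0.099, 0.0], [0.139, 0.112, 0.0], [0.129, 0.124, 0.0], [0.118, 0.135, 0.0], [0.105, 0.145, 0.0], [0.092, 0.153, 0.0], [0.078, 0.161, 0.0], [0.063, 0.167, 0.0]], "spin": [-0.057, -0.056, -0.057, -0.056, -0.057, -0.056, -0.057, -0.056]}
{"linear": [[0.049, 0.172, 0.0], [0.038, 0.101, 0.0], [0.034, 0.103, 0.0], [0.03, 0.104, 0.0], [0.025, 0.105, 0.0], [-0.0, 0.0, 0.033], [-0.0, 0.0, 0.034], [-0.0, 0.0, 0.033]], "spin": [-0.057, -0.026, -0.026, -0.027, -0.026, -0.0, -0.0, -0.0]}
end [449.9 306.  300. ] 175.5
```

Emit:
servo_tool:
  linear:
    - [0,0,-0.04]
    - [0,0,-0.04]
    - [0,0,-0.204]
    - [0,0,-0.204]
    - [0,0,-0.204]
    - [0,0,-0.204]
    - [0,0,-0.204]
    - [0,0,-0.205]
  spin: [0,0,0,0,0,0,0,0]

```text
time: 18.25
tool_pos: [388.8, -357.5, 321.5]
tcp_rot: [-3.141, -0.0, 1.498]
contact_force: [-0.1, -0.2, -2.2]
grip_width: 8.6
finger_force: 28.5
```

Emit:
servo_tool:
  linear:
    - [0.134,0.058,0.0]
    - [0.131,0.065,0.0]
    - [0.128,0.073,0.0]
    - [0.177,0.026,0.0]
    - [0.174,0.042,0.0]
    - [0.17,0.057,0.0]
    - [0.164,0.071,0.0]
    - [0.157,0.086,0.0]
  spin: [-0.034,-0.033,-0.034,-0.056,-0.056,-0.056,-0.056,-0.056]

```text
time: 19.25
tool_pos: [440.5, -100.2, 320.1]
tcp_rot: [-3.141, -0.0, 2.099]
contact_force: [0.0, -0.6, -2.4]
grip_width: 8.6
finger_force: 29.5
```

Emit:
servo_tool:
  linear:
    - [0.149,0.099,0.0]
    - [0.139,0.112,0.0]
    - [0.129,0.124,0.0]
    - [0.118,0.135,0.0]
    - [0.105,0.145,0.0]
    - [0.092,0.153,0.0]
    - [0.078,0.161,0.0]
    - [0.063,0.167,0.0]
  spin: [-0.057,-0.056,-0.057,-0.056,-0.057,-0.056,-0.057,-0.056]

```text
time: 20.25
tool_pos: [458.2, 185.2, 320.1]
tcp_rot: [-3.141, -0.0, 2.809]
contact_force: [0.5, 0.2, -2.8]
grip_width: 8.7
finger_force: 29.5
```

Emit:
servo_tool:
  linear:
    - [0.049,0.172,0.0]
    - [0.038,0.101,0.0]
    - [0.034,0.103,0.0]
    - [0.03,0.104,0.0]
    - [0.025,0.105,0.0]
    - [0,0,0.033]
    - [0,0,0.034]
    - [0,0,0.033]
  spin: [-0.057,-0.026,-0.026,-0.027,-0.026,0,0,0]

```text
time: 21.25
tool_pos: [450.8, 305.0, 299.3]
tcp_rot: [-3.141, -0.0, 3.06]
contact_force: [-0.3, -0.3, -2.7]
grip_width: 8.6
finger_force: 29.6
```

Emit:
servo_tool:
  linear:
    - [0,0,0]
    - [0,0,0]
    - [0,0,0]
    - [0,0,0]
    - [0,0,0]
    - [0,0,0]
    - [0,0,0]
    - [0,0,0]
  spin: [0,0,0,0,0,0,0,0]

```text
time: 22.25
tool_pos: [450.8, 305.9, 299.9]
tcp_rot: [3.142, -0.0, 3.061]
contact_force: [-0.4, -0.3, -2.0]
grip_width: 8.7
finger_force: 29.6
```

```bash
python3 - <<'E'
from h import *
import pickle
o=monitor.get_obs();print(o['time'],o['tool_pos'],np.degrees(o['tcp_rot']),o['grip_width'])
D={n:cap(n) for n in('scene','top','wrist')};pickle.dump(D,open('D3.pkl','wb'))
o=np.zeros((600,800,3),np.uint8)
o[:400,:400]=cv2.resize(D['top']['frame'][160:260,170:270],(400,400),interpolation=2)
o[:400,400:800]=cv2.resize(D['scene']['frame'][200:300,330:430],(400,400),interpolation=2)
o[400:600,:320]=cv2.resize(D['wrist']['frame'],(320,200))
cv2.imwrite('pics/hang1.png',o)
E
```

```text
22.25 [450.80233581 305.92404535 299.92360081] [ 1.79994798e+02 -7.56060139e-04  1.75382743e+02] 8.687979119428421
```

View pics/hang1.png

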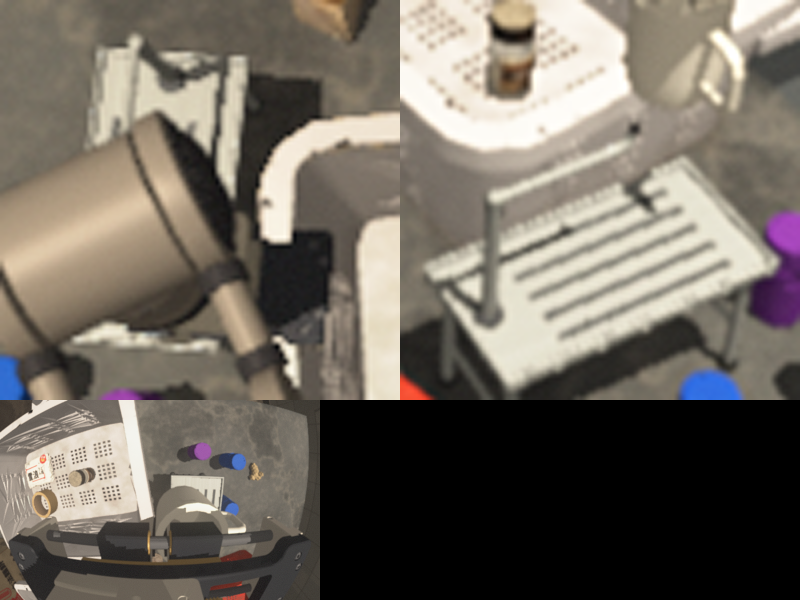

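The scene crop shows the held mug at (680,50), about upright, with its handle loop at (725,75) on the +y side and the ball at (634,129). I'll check the predicted handle points against these.

```bash
python3 - <<'E'
from h import *
import pickle
D=pickle.load(open('D3.pkl','rb'));s=D['scene']
o=monitor.get_obs();p=np.array(o['tool_pos']);y=np.radians(np.degrees(o['tcp_rot'][2])-90)
sy=np.array([np.cos(y),np.sin(y),0])
org=p+[0,0,-59]+33*sy
C=lambda q:np.round(((np.array(q)-[330,200]+.5)*4)+[400,0])
for n,a,b in(('hole',50,50),('out',73,50),('outT',68,76),('botatt',40,23),('holetop',50,71),('holebot',50,28)):
    print(n,C(proj(s,org+a*sy+[0,0,b])))
print('ball',C(proj(s,(527.5,383.7,270))),'post',C(proj(s,(639,374,260))))
plan([(476.1,304.4,300,175.5,3),(476.1,304.4,273,175.5,3)])
E
python3 - <<'E'
import cv2
a=cv2.imread('pics/hang1.png')[0:140,600:770];cv2.imwrite('pics/hz.png',cv2.resize(a,(765,600),interpolation=2)[:, :765])
E
```

```text
hole [722.  72.]
out [742.  92.]
outT [743.  60.]
botatt [708.  91.]
holetop [726.  49.]
holebot [717.  94.]
ball [635. 127.] post [494. 194.]
{"linear": [[-0.042, 0.001, -0.0], [-0.042, 0.001, -0.0], [-0.042, 0.001, -0.0], [-0.0, -0.0, 0.045], [-0.0, -0.0, 0.045], [-0.0, -0.0, 0.045], [0, 0, 0], [0, 0, 0]], "spin": [-0.0, -0.001, -0.0, -0.0, -0.0, -0.0, 0, 0]}
end [476.  304.5 272.9] 175.5
```

View pics/hz.png

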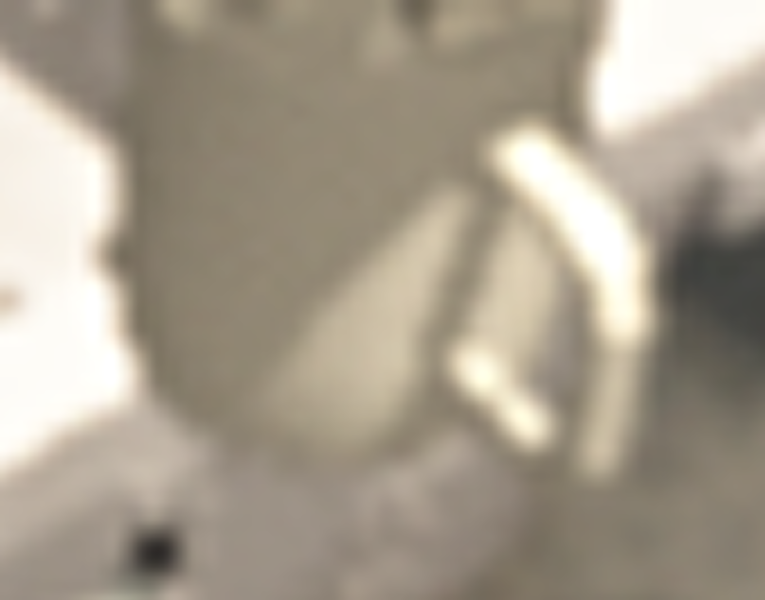

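The zoom shows the hole centre at about crop (718,72), against a prediction of (722,72). That is about 1 image pixel off, and the mug is upright. On to the standoff, then a slow push.

Emit:
servo_tool:
  linear:
    - [-0.042,0.001,0]
    - [-0.042,0.001,0]
    - [-0.042,0.001,0]
    - [0,0,0.045]
    - [0,0,0.045]
    - [0,0,0.045]
    - [0,0,0]
    - [0,0,0]
  spin: [0,0,0,0,0,0,0,0]

```text
time: 23.4
tool_pos: [476.0, 304.6, 273.2]
tcp_rot: [3.141, 0.0, 3.061]
contact_force: [0.2, -0.1, -3.3]
grip_width: 8.3
finger_force: 29.6
```

Emit:
servo_tool:
  linear:
    - [-0.035,0,0]
    - [-0.035,0,0]
    - [-0.035,0,0]
    - [-0.035,0,0]
    - [-0.035,0,0]
    - [-0.035,0,0]
    - [-0.035,0,0]
    - [-0.035,0,0]
  spin: [0,0,0,0,0,0,0,0]

```text
time: 24.4
tool_pos: [532.3, 299.9, 272.9]
tcp_rot: [3.142, 0.0, 3.061]
contact_force: [-0.6, -1.6, -3.4]
grip_width: 8.4
finger_force: 29.6
```

Emit:
servo_tool:
  linear:
    - [-0.03,0,0]
    - [-0.03,0,0]
    - [-0.03,0,0]
    - [-0.03,0,0]
    - [-0.03,0,0]
    - [-0.03,0,0]
    - [-0.03,0,0]
    - [-0.01,0,0]
  spin: [0,0,0,0,0,0,0,0]

```text
time: 25.4
tool_pos: [576.1, 296.3, 272.8]
tcp_rot: [3.142, -0.0, 3.061]
contact_force: [-0.4, 0.2, -3.0]
grip_width: 8.5
finger_force: 29.6
```

```bash
python3 - <<'E'
from h import *
o=monitor.get_obs();print(o['time'],o['tool_pos'],o['contact_force'])
s=cap('scene')
cv2.imwrite('pics/hang2.png',cv2.resize(s['frame'][190:310,320:440],(600,600),interpolation=2))
E
```

```text
25.4 [576.07203173 296.31724669 272.78274644] [-0.3500576   0.15572749 -2.98888398]
```

View pics/hang2.png

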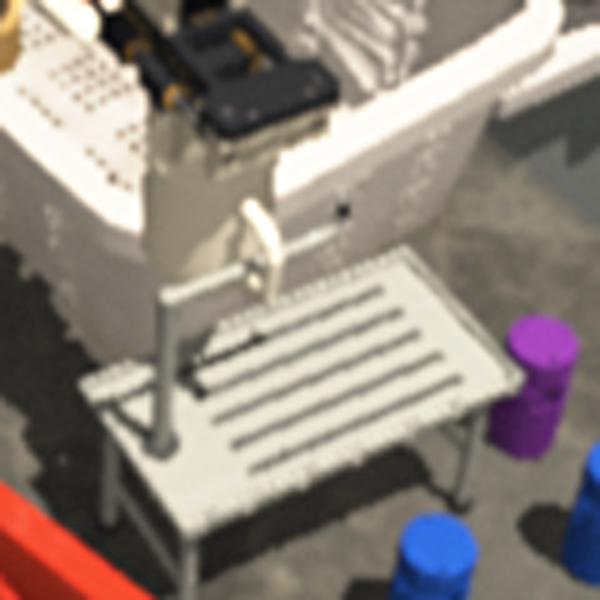

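The rod runs from the post at (165,295) through the handle loop at (262,250) and out to the ball at (343,210), so the mug is threaded. I'll lower about 23 mm, watching the force.

Emit:
servo_tool:
  linear:
    - [0,0,0.02]
    - [0,0,0.02]
    - [0,0,0.02]
    - [0,0,0.02]
    - [0,0,0.015]
    - [0,0,0.005]
    - [0,0,0]
    - [0,0,0]
  spin: [0,0,0,0,0,0,0,0]

```text
time: 26.45
tool_pos: [575.8, 296.4, 253.1]
tcp_rot: [3.141, 0.0, 3.061]
contact_force: [0.6, -0.0, -2.2]
grip_width: 9.0
finger_force: 29.6
```

Emit:
servo_tool:
  linear:
    - [0,0,0.005]
    - [0,0,0.005]
    - [0,0,0.005]
    - [0,0,0.005]
    - [0,0,0]
    - [0,0,0]
    - [0,0,0]
    - [0,0,0]
  spin: [0,0,0,0,0,0,0,0]

```text
time: 27.45
tool_pos: [575.7, 296.4, 249.0]
tcp_rot: [3.142, 0.0, 3.061]
contact_force: [0.4, 0.5, -3.1]
grip_width: 8.7
finger_force: 29.6
```

Emit:
servo_tool:
  linear:
    - [0,0,0.004]
    - [0,0,0]
    - [0,0,0.004]
    - [0,0,0]
    - [0,0,0.004]
    - [0,0,0]
    - [0,0,0]
    - [0,0,0]
  spin: [0,0,0,0,0,0,0,0]

```text
time: 28.45
tool_pos: [575.7, 296.5, 246.7]
tcp_rot: [3.141, 0.0, 3.061]
contact_force: [-1.1, -0.7, -0.9]
grip_width: 8.4
finger_force: 29.6
```

The weight is starting to transfer, as the geometry predicts (expected contact TCP z 247.5). I'll release with a partial opening and retreat straight up.

Emit:
servo_tool:
  linear:
    - [0,0,0.003]
    - [0,0,0]
    - [0,0,0]
    - [0,0,0]
    - [0,0,-0.05]
    - [0,0,-0.1]
    - [0,0,-0.15]
    - [0,0,-0.2]
  spin: [0,0,0,0,0,0,0,0]
  hand: -0.39

```text
time: 29.45
tool_pos: [575.4, 296.3, 347.0]
tcp_rot: [-3.141, -0.001, 3.061]
contact_force: [0.3, 0.3, 0.3]
grip_width: 27.9
finger_force: 0.0
```

Emit:
servo_tool:
  linear:
    - [0,0,-0.2]
    - [0,0,0]
    - [0.2,-0.15,0]
    - [0.2,-0.15,0]
    - [0.2,-0.15,0]
    - [0,0,0]
    - [0,0,0]
    - [0,0,0]
  spin: [0,0,0,0,0,0,0,0]

```text
time: 30.45
tool_pos: [449.7, 216.8, 385.5]
tcp_rot: [3.142, -0.0, 3.061]
contact_force: [0.4, -0.6, -0.1]
grip_width: 27.6
finger_force: 0.0
```

Emit:
servo_tool:
  linear:
    - [0,0,0]
    - [0,0,0]
    - [0,0,0]
    - [0,0,0]
    - [0,0,0]
    - [0,0,0]
    - [0,0,0]
    - [0,0,0]
  spin: [0,0,0,0,0,0,0,0]

```text
time: 31.45
tool_pos: [448.8, 216.4, 386.0]
tcp_rot: [3.141, 0.0, 3.061]
contact_force: [0.1, -0.1, 0.9]
grip_width: 28.0
finger_force: 0.0
```

Emit:
servo_tool:
  linear:
    - [0,0,0]
    - [0,0,0]
    - [0,0,0]
    - [0,0,0]
    - [0,0,0]
    - [0,0,0]
    - [0,0,0]
    - [0,0,0]
  spin: [0,0,0,0,0,0,0,0]

```text
time: 32.45
tool_pos: [448.8, 216.4, 385.9]
tcp_rot: [3.142, -0.0, 3.061]
contact_force: [-0.8, -0.3, 0.2]
grip_width: 27.8
finger_force: 0.0
```

Emit:
servo_tool:
  linear:
    - [0,0,0]
    - [0,0,0]
    - [0,0,0]
    - [0,0,0]
    - [0,0,0]
    - [0,0,0]
    - [0,0,0]
    - [0,0,0]
  spin: [0,0,0,0,0,0,0,0]

```text
time: 33.45
tool_pos: [448.8, 216.4, 385.9]
tcp_rot: [3.141, 0.0, 3.061]
contact_force: [-0.2, 0.4, -0.0]
grip_width: 28.4
finger_force: 0.0
```

```bash
python3 - <<'E'
from h import *
a=cap('scene')['frame'];t=cap('top')['frame'];b=cap('scene')['frame']
r=[cap('scene')['frame'] for _ in range(8)][-1]
print([float(cv2.absdiff(x[200:310,330:440],r[200:310,330:440]).mean()) for x in(a,b)])
o=np.zeros((600,800,3),np.uint8)
o[:400,:400]=cv2.resize(r[200:300,330:430],(400,400),interpolation=2);o[:250,400:800]=cv2.resize(t,(400,250))
o[250:500,400:800]=cv2.resize(r,(400,250));cv2.imwrite('pics/end.png',o)
E
```

```text
[5.730798898071625, 7.481763085399449]
```

View pics/end.png

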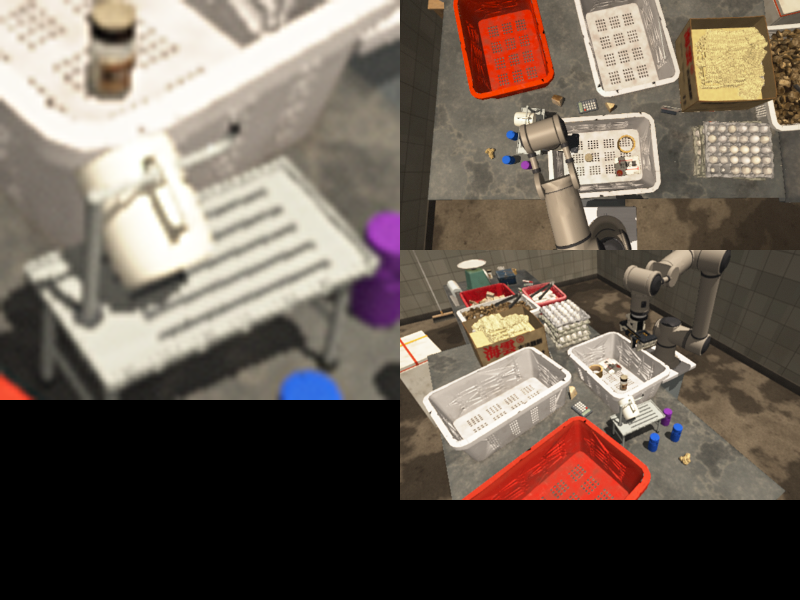

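The mug hangs on the rod at crop (150,200) and is still swinging. The jar is upright in the basket at (112,50), and the other things haven't moved. I'll let it swing out, then check for stillness numerically.

Emit:
servo_tool:
  linear:
    - [0,0,0]
    - [0,0,0]
    - [0,0,0]
    - [0,0,0]
    - [0,0,0]
    - [0,0,0]
    - [0,0,0]
    - [0,0,0]
  spin: [0,0,0,0,0,0,0,0]

```text
time: 35.0
tool_pos: [448.8, 216.4, 385.9]
tcp_rot: [3.141, 0.0, 3.061]
contact_force: [0.2, 0.4, -0.6]
grip_width: 28.0
finger_force: 0.0
```

Emit:
servo_tool:
  linear:
    - [0,0,0]
    - [0,0,0]
    - [0,0,0]
    - [0,0,0]
    - [0,0,0]
    - [0,0,0]
    - [0,0,0]
    - [0,0,0]
  spin: [0,0,0,0,0,0,0,0]

```text
time: 36.0
tool_pos: [448.8, 216.4, 385.9]
tcp_rot: [3.141, 0.0, 3.061]
contact_force: [0.4, 0.2, -0.6]
grip_width: 27.7
finger_force: 0.0
```

Emit:
servo_tool:
  linear:
    - [0,0,0]
    - [0,0,0]
    - [0,0,0]
    - [0,0,0]
    - [0,0,0]
    - [0,0,0]
    - [0,0,0]
    - [0,0,0]
  spin: [0,0,0,0,0,0,0,0]

```text
time: 37.0
tool_pos: [448.8, 216.4, 385.9]
tcp_rot: [3.142, 0.0, 3.061]
contact_force: [0.6, -0.2, -0.4]
grip_width: 28.0
finger_force: 0.0
```

Emit:
servo_tool:
  linear:
    - [0,0,0]
    - [0,0,0]
    - [0,0,0]
    - [0,0,0]
    - [0,0,0]
    - [0,0,0]
    - [0,0,0]
    - [0,0,0]
  spin: [0,0,0,0,0,0,0,0]

```text
time: 38.0
tool_pos: [448.8, 216.3, 385.9]
tcp_rot: [3.142, 0.0, 3.061]
contact_force: [0.4, -0.3, 0.0]
grip_width: 28.2
finger_force: 0.0
```

Emit:
servo_tool:
  linear:
    - [0,0,0]
    - [0,0,0]
    - [0,0,0]
    - [0,0,0]
    - [0,0,0]
    - [0,0,0]
    - [0,0,0]
    - [0,0,0]
  spin: [0,0,0,0,0,0,0,0]

```text
time: 39.0
tool_pos: [448.8, 216.4, 385.9]
tcp_rot: [3.142, 0.0, 3.061]
contact_force: [-0.7, 0.0, 0.5]
grip_width: 28.3
finger_force: 0.0
```

Emit:
servo_tool:
  linear:
    - [0,0,0]
    - [0,0,0]
    - [0,0,0]
    - [0,0,0]
    - [0,0,0]
    - [0,0,0]
    - [0,0,0]
    - [0,0,0]
  spin: [0,0,0,0,0,0,0,0]

```text
time: 40.0
tool_pos: [448.8, 216.4, 386.0]
tcp_rot: [3.141, 0.0, 3.061]
contact_force: [0.9, -0.8, -0.8]
grip_width: 28.0
finger_force: 0.0
```

```bash
cat > st.py <<'E'
from h import *
F=[cap('scene')['frame'][200:310,330:440] for _ in range(16)]
print([round(float(cv2.absdiff(x,F[-1]).mean()),2) for x in F[:-1]],monitor.get_obs()['time'])
cv2.imwrite('pics/fin.png',cv2.resize(F[-1],(440,440),interpolation=2))
E
python3 st.py
```

```text
[3.92, 3.22, 2.06, 0.94, 1.55, 1.68, 1.22, 1.48, 2.49, 3.49, 3.87, 3.85, 3.51, 2.59, 1.69] 40.8
```

Still swinging, at about half the amplitude. I'll wait longer, since time allows.

Emit:
servo_tool:
  linear:
    - [0,0,0]
    - [0,0,0]
    - [0,0,0]
    - [0,0,0]
    - [0,0,0]
    - [0,0,0]
    - [0,0,0]
    - [0,0,0]
  spin: [0,0,0,0,0,0,0,0]

```text
time: 41.8
tool_pos: [448.8, 216.4, 385.9]
tcp_rot: [3.142, 0.0, 3.061]
contact_force: [-0.6, 0.5, 0.1]
grip_width: 27.8
finger_force: 0.0
```

Emit:
servo_tool:
  linear:
    - [0,0,0]
    - [0,0,0]
    - [0,0,0]
    - [0,0,0]
    - [0,0,0]
    - [0,0,0]
    - [0,0,0]
    - [0,0,0]
  spin: [0,0,0,0,0,0,0,0]

```text
time: 42.8
tool_pos: [448.8, 216.4, 385.9]
tcp_rot: [3.141, 0.0, 3.061]
contact_force: [0.1, -0.6, 0.1]
grip_width: 27.7
finger_force: 0.0
```

Emit:
servo_tool:
  linear:
    - [0,0,0]
    - [0,0,0]
    - [0,0,0]
    - [0,0,0]
    - [0,0,0]
    - [0,0,0]
    - [0,0,0]
    - [0,0,0]
  spin: [0,0,0,0,0,0,0,0]

```text
time: 43.8
tool_pos: [448.8, 216.4, 385.9]
tcp_rot: [3.142, 0.0, 3.061]
contact_force: [0.5, 0.4, 0.5]
grip_width: 27.8
finger_force: 0.0
```

Emit:
servo_tool:
  linear:
    - [0,0,0]
    - [0,0,0]
    - [0,0,0]
    - [0,0,0]
    - [0,0,0]
    - [0,0,0]
    - [0,0,0]
    - [0,0,0]
  spin: [0,0,0,0,0,0,0,0]

```text
time: 44.8
tool_pos: [448.8, 216.4, 385.9]
tcp_rot: [3.141, 0.0, 3.061]
contact_force: [-0.2, -0.2, -0.8]
grip_width: 28.2
finger_force: 0.0
```

Emit:
servo_tool:
  linear:
    - [0,0,0]
    - [0,0,0]
    - [0,0,0]
    - [0,0,0]
    - [0,0,0]
    - [0,0,0]
    - [0,0,0]
    - [0,0,0]
  spin: [0,0,0,0,0,0,0,0]

```text
time: 45.8
tool_pos: [448.8, 216.4, 385.9]
tcp_rot: [3.141, 0.0, 3.061]
contact_force: [0.0, -0.9, 0.7]
grip_width: 28.1
finger_force: 0.0
```

Emit:
servo_tool:
  linear:
    - [0,0,0]
    - [0,0,0]
    - [0,0,0]
    - [0,0,0]
    - [0,0,0]
    - [0,0,0]
    - [0,0,0]
    - [0,0,0]
  spin: [0,0,0,0,0,0,0,0]

```text
time: 46.8
tool_pos: [448.8, 216.4, 385.9]
tcp_rot: [3.142, -0.0, 3.061]
contact_force: [0.9, 1.2, -0.0]
grip_width: 28.2
finger_force: 0.0
```

Emit:
servo_tool:
  linear:
    - [0,0,0]
    - [0,0,0]
    - [0,0,0]
    - [0,0,0]
    - [0,0,0]
    - [0,0,0]
    - [0,0,0]
    - [0,0,0]
  spin: [0,0,0,0,0,0,0,0]

```text
time: 47.8
tool_pos: [448.8, 216.4, 386.0]
tcp_rot: [3.141, 0.0, 3.061]
contact_force: [0.9, -0.7, 0.4]
grip_width: 27.6
finger_force: 0.0
```

Emit:
servo_tool:
  linear:
    - [0,0,0]
    - [0,0,0]
    - [0,0,0]
    - [0,0,0]
    - [0,0,0]
    - [0,0,0]
    - [0,0,0]
    - [0,0,0]
  spin: [0,0,0,0,0,0,0,0]

```text
time: 48.8
tool_pos: [448.8, 216.4, 385.9]
tcp_rot: [3.141, 0.0, 3.061]
contact_force: [0.2, 0.1, 0.1]
grip_width: 28.1
finger_force: 0.0
```

```bash
python3 st.py
```

```text
[0.87, 0.88, 0.86, 0.87, 0.87, 0.87, 0.86, 0.87, 0.87, 0.87, 0.87, 0.87, 0.87, 0.87, 0.87] 49.6
```

The frame differences are now constant at 0.87, which is image noise, so the mug has stopped. Handing in.

```bash
python3 -c "
from plant import workorder
print(workorder.close_job())"
```

```text
the job is handed in; nothing more can be done
None
```

View pics/fin.png

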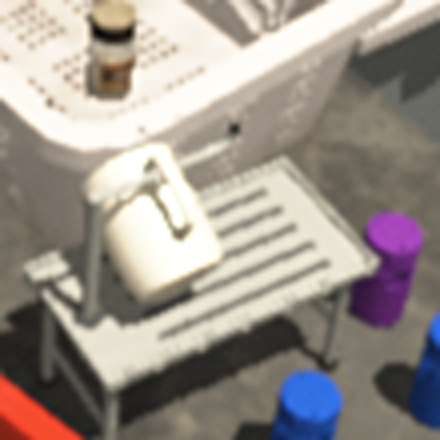

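The job is handed in at about 50 s: the pepper jar stands upright in the near white basket, the tea mug hangs still by its handle on the hook, and I left the card, calculator and taro untouched.

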